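# Find the rocking corner of a balance slab and press its shim flat

### The arm

A 6-joint arm with a two-finger parallel gripper is mounted at the origin on the work surface. World frame = base frame: x ahead of the robot, y to its left, z up, the work surface at z = 0. Lengths are in m, angles in rad, forces in N, time in s.
With the tool pointing down it reaches from about 0.3 to 0.875 m from the base axis. Payload 6.4 kg.
Tool frame: the origin (TCP) lies midway between the tips of the shut fingers; the grasp point (between the pads) lies 19 mm behind it (robot.hold_point_z is the distance from the TCP to the grasp point, in m); z points along the fingers, y is the direction in which the jaws open and shut (so a half turn about z gives the same grasp; the last joint's range is limited). The gripper opens to 88 mm and grips with 3 to 60 N. Pads are 18 mm wide; open, the fingers measure 123 mm over their backs; the gripper's body (75 mm by 187 mm) begins 45 mm behind the grasp point.
Start: joints at [0.924, 0.181, 1.607, -0, 1.354, -0.206], TCP at [0.245, 0.52, 0.239] pointing down, gripper open.
Joint ranges: [-2.99, 2.99], [-0.89, 2.07], [0.3, 2.58], [-1.14, 4.28], [0, 2.63], [-3.12, 3.12]. Speed limits (rad/s): [2.57, 2.57, 3.01, 3.14, 3.14, 3.14].

### API

Orientations are given as a unit quaternion [x, y, z, w].
In Python, from plant import robot gives the robot as it stands.
- The arm moves only by the tool jog_arm, never from a script. Its arguments are lists of equal length, an entry for each row: "fingers": the closure, from -1 (fully open) to 1 (shut); "slide": the shift along the tool's x, y, z scaled (see below), a list of three; "turn": the turn, a rotation vector about the tool's x, y, z scaled (see below), a list of three. A call has 1 to 20 rows; each row is the pose to reach, as a shift and turn from the pose commanded when the call began, along the tool's axes at that moment, turning the shorter way round; what a row does not reach only later rows make up. The controller multiplies each number of a shift by 8 cm and each number of a turn by pi rad. A row lasts 1/12 s, in which the tool goes at most 41.7 mm and 7.16 degrees, less where a joint would pass 70% of its speed; a pose out of reach is approached as far as the arm can. A call with a number of a shift or a turn outside -1 to 1 is refused whole. A call with a gripper value outside its range is refused whole. The fingers move at their own pace and stop on an object; "grip_force" is the grip in N (left out, the last holds). Time passes only in rows, so rows that repeat a pose let the fingers close. It gives the time, the measured TCP pose, the force and the opening at its end, in the units of the state.
- robot.state(): the state, without advancing time (a new reading comes with each control period).
- robot.get_image(name): name is "side" or "top"; returns a dict with "pixels" (384x512x3 uint8, blue, green, red), "z_map" (384x512 float32, m along the optical axis (not along the pixel's ray), 0 where there is no reading), "intrinsics" (3x3 intrinsics, pixels), "R" (3x3) and "t" (3): a world point X has camera coordinates R X + t. Camera axes: x right, y down, z forward; pixel columns grow to the right and rows downward; lengths in m; the calibration is good to about 2 mm. A picture is of the moment at which its call begins.
- robot.sign_off(): hands the job in, once; it reports no verdict.
Trained networks look in the newest picture that a camera, given by its name, has taken for a name from the list of things; names that differ only in an ending like _2 or _b are one class to them, and where a whole thing is asked for, a point or a joint stands for the part that bears it (a point fixed in the world has none). Each returns a list of dicts, best first, with "confidence" (0 to 1); they miss things now and then, are a little off and sometimes report something else, mostly with a low value. They report only what shows in the picture. A call takes as long as a camera call.
- robot.search_frame(camera, label): "rect" ([centre column, centre row, width, height] in pixels, round what is visible of it).
- robot.tip_of(camera, label): "position" ([row, column] in pixels: a listed point, or the origin of a listed thing).
The state is a dict: "t": time; "joints": joint angles; "dq": joint speeds; "joint_efforts": joint torques, N m; "tool_pos": TCP position; "orientation": TCP orientation; "force": force on the tool from outside, world axes, zero at the start; "wrist_torque": the same for the moment, N m; "grip_width": finger opening in m.
Only numpy, scipy, OpenCV 4.12 (cv2) and the standard library are available. Lean on these libraries where they do the work, as an engineer would, in place of code of your own. Each camera call takes 0.05 s, during which the arm holds its last target. There are 200 camera calls.

### The job

The stone slab under the lab balance rocks at one corner. With the closed fingertips, press down on the slab's corners until you find the one that gives, then press the sloping shim tongue beside that corner down flat and let go. Leave the other three shims alone, do not lift or shift the slab, and leave the things standing around it undisturbed.

Things in the scene. Friction and masses are not known exactly. Their poses are not given: they have to be found in the camera images.
- slab_top (a point): Centre of the upper face of a loose pale stone slab, 180 x 200 x 20 mm (x, y, z of this point, which turns with the slab), 3 kg, face 50 mm above the bench. It lies on four rubber-topped feet on a dark steel base plate (190 x 330 x 6 mm) fixed to the bench. A white balance (105 x 100 mm, top of its pan 31 mm above the slab face) is fixed on the slab's middle.
- corner_near_left (a point): Place to press on the slab's face at the corner nearer the robot, left (+y): (-72, 84) mm from the slab's centre in its frame, 18 and 16 mm in from the edges; nothing within 20 mm. Three corners are rigid; one, unknown, sinks about 3.5 mm under some 3 N, meets a hard stop and comes back when released.
- corner_near_right (a point): Place to press on the slab's face at the corner nearer the robot, right (-y): (-72, -84) mm from the slab's centre in its frame, 18 and 16 mm in from the edges; nothing within 20 mm. Three corners are rigid; one, unknown, sinks about 3.5 mm under some 3 N, meets a hard stop and comes back when released.
- corner_far_left (a point): Place to press on the slab's face at the corner farther from the robot, left (+y): (72, 84) mm from the slab's centre in its frame, 18 and 16 mm in from the edges; nothing within 20 mm. Three corners are rigid; one, unknown, sinks about 3.5 mm under some 3 N, meets a hard stop and comes back when released.
- corner_far_right (a point): Place to press on the slab's face at the corner farther from the robot, right (-y): (72, -84) mm from the slab's centre in its frame, 18 and 16 mm in from the edges; nothing within 20 mm. Three corners are rigid; one, unknown, sinks about 3.5 mm under some 3 N, meets a hard stop and comes back when released.
- tab_near_left (a point): Point on the upper face of the steel shim tongue beside the corner nearer the robot, left (+y): a strip 24 mm wide, 3 mm thick, sticking out 58 mm past the slab's edge to slab +y, sloping up outwards. It see-saws on a pin along slab x, 4 mm inside the slab's edge, 9.5 mm above the bench; this point is 45 mm out from the pin, about 32 mm above the bench when up, 11 mm when flat.
- tab_near_right (a point): Point on the upper face of the steel shim tongue beside the corner nearer the robot, right (-y): a strip 24 mm wide, 3 mm thick, sticking out 58 mm past the slab's edge to slab -y, sloping up outwards. It see-saws on a pin along slab x, 4 mm inside the slab's edge, 9.5 mm above the bench; this point is 45 mm out from the pin, about 32 mm above the bench when up, 11 mm when flat.
- tab_far_left (a point): Point on the upper face of the steel shim tongue beside the corner farther from the robot, left (+y): a strip 24 mm wide, 3 mm thick, sticking out 58 mm past the slab's edge to slab +y, sloping up outwards. It see-saws on a pin along slab x, 4 mm inside the slab's edge, 9.5 mm above the bench; this point is 45 mm out from the pin, about 32 mm above the bench when up, 11 mm when flat.
- tab_far_right (a point): Point on the upper face of the steel shim tongue beside the corner farther from the robot, right (-y): a strip 24 mm wide, 3 mm thick, sticking out 58 mm past the slab's edge to slab -y, sloping up outwards. It see-saws on a pin along slab x, 4 mm inside the slab's edge, 9.5 mm above the bench; this point is 45 mm out from the pin, about 32 mm above the bench when up, 11 mm when flat.
- shim_near_left (a joint): Tilt of the shim tongue beside the corner nearer the robot, left (+y), rad: 0 = fully sloping up, 0.5 = flat, on its stop. Starts at 0 to 0.04 and stays where it is left (friction). At the rocking corner it goes down under 3 to 4 N at the tab point and, flat, props up the slab. At the sound corners it is jammed by about 0.15 rad and must not be forced.
- shim_near_right (a joint): Tilt of the shim tongue beside the corner nearer the robot, right (-y), rad: 0 = fully sloping up, 0.5 = flat, on its stop. Starts at 0 to 0.04 and stays where it is left (friction). At the rocking corner it goes down under 3 to 4 N at the tab point and, flat, props up the slab. At the sound corners it is jammed by about 0.15 rad and must not be forced.
- shim_far_left (a joint): Tilt of the shim tongue beside the corner farther from the robot, left (+y), rad: 0 = fully sloping up, 0.5 = flat, on its stop. Starts at 0 to 0.04 and stays where it is left (friction). At the rocking corner it goes down under 3 to 4 N at the tab point and, flat, props up the slab. At the sound corners it is jammed by about 0.15 rad and must not be forced.
- shim_far_right (a joint): Tilt of the shim tongue beside the corner farther from the robot, right (-y), rad: 0 = fully sloping up, 0.5 = flat, on its stop. Starts at 0 to 0.04 and stays where it is left (friction). At the rocking corner it goes down under 3 to 4 N at the tab point and, flat, props up the slab. At the sound corners it is jammed by about 0.15 rad and must not be forced.
- bottle_mid (a point): Centre of a capped reagent bottle, 52 mm diameter, 110 mm high, upright on the bench beside the slab: a bystander.
- flask_mid (a point): Half-way up a small conical glass flask, 62 mm diameter at the foot, 83 mm high, upright on the bench on the other side: a bystander.
- slide_box_mid (a point): Centre of a blue slide box, 55 x 90 x 32 mm, lying on the bench beyond the slab: a bystander.

How it is judged:
On the way, in this order (a step that is already met when the one before it is completed fails the run):
1. the fingers press the rocking corner of the slab down, by at least 2 mm (contact force between the fingers and slab above 0.5 N and height (world z) of any of corner_near_left, corner_near_right, corner_far_left, corner_far_right below 0.048 m), for 0.05 s.
2. the shim tongue beside that corner is pressed flat (value of joint any of shim_near_left, shim_near_right, shim_far_left, shim_far_right above 0.43 rad), for 0.2 s.
At the end, for the whole second after the job is handed in: The shim tongue at the rocking corner is flat (joint above 0.43 of 0.5 rad), the other three have been left sloping up (below 0.08 rad), and the slab rests level (within 0.012 rad) at its height and within 12 mm of where it was (((value of joint shim_near_left above 0.43 rad and value of joint each of shim_near_right, shim_far_left, shim_far_right below 0.08 rad) or (value of joint shim_near_right above 0.43 rad and value of joint each of shim_near_left, shim_far_left, shim_far_right below 0.08 rad) or (value of joint shim_far_left above 0.43 rad and value of joint each of shim_near_left, shim_near_right, shim_far_right below 0.08 rad) or (value of joint shim_far_right above 0.43 rad and value of joint each of shim_near_left, shim_near_right, shim_far_left below 0.08 rad)) and angle between slab_top's own z axis and vertical below 0.012 rad and height (world z) of slab_top between 0.048 and 0.053 m and distance of slab_top from where it was at the start of the episode below 0.012 m and linear speed of slab below 0.01 m/s); the robot touches nothing.
It fails at once if a shim at a sound corner is forced (a shim that is still up is pushed with more than 15 N) ((contact force between the fingers and shim_near_left above 15 N and value of joint shim_near_left below 0.25 rad) or (contact force between the fingers and shim_near_right above 15 N and value of joint shim_near_right below 0.25 rad) or (contact force between the fingers and shim_far_left above 15 N and value of joint shim_far_left below 0.25 rad) or (contact force between the fingers and shim_far_right above 15 N and value of joint shim_far_right below 0.25 rad)).
It fails at once if the slab is lifted or shifted (centre 8 mm up or 20 mm away) (height (world z) of slab_top above 0.058 m or distance of slab_top from where it was at the start of the episode above 0.02 m).
It fails at once if a bystander is moved by more than 20 mm, lifted or tipped (distance of any of bottle_mid, flask_mid, slide_box_mid from where it was at the start of the episode above 0.02 m or angle between any of bottle_mid, flask_mid, slide_box_mid's own z axis and vertical above 0.3 rad).
It also fails if it takes over 48 s, if anything falls off the work surface, if the arm or the gripper's body presses on something with over 40 N, if the wrist force passes 120 N, or if a joint passes its speed limit or range.

## Working session

There is one attempt and no reset: what is moved stays moved. The work goes in short steps, Python scripts to look and compute and a tool call to move; the robot and the scene stay as the last step left them, time stands still between calls to the robot, and variables do not carry over. Pictures are saved under pics/ and viewed, about 8 in all and at most 12, crops included, and the job is handed in when it is done.

Besides the shell and the picture viewer there is one more tool, called after "Call:" as name(argument=value, ...) on one line, values as JSON. jog_arm: Moves the arm, as the interface text tells. Its arguments: {"type":"object","properties":{"fingers":{"type":"array"},"slide":{"type":"array"},"turn":{"type":"array"},"grip_force":{"type":"number"}},"required":["fingers","slide","turn"]}

```bash
mkdir -p pics; ls
cat > h.py <<'E'
import numpy as np, cv2
from plant import robot
def world(im,r,c,z=None):
    K=im["intrinsics"];R=np.array(im["R"]);t=np.array(im["t"])
    ray=R.T@np.linalg.solve(K,[c,r,1.]); C=-R.T@t
    if z is not None: return C+ray*(z-C[2])/ray[2]
    ri,ci=int(round(r)),int(round(c)); p=im["z_map"][ri-1:ri+2,ci-1:ci+2]; p=p[p>0]
    return C+ray*(np.median(p) if len(p) else np.nan)
E
python3 - <<'E'
from h import *
s=robot.state();print(s)
T=robot.get_image("top");S=robot.get_image("side")
for n,i in (("top",T),("side",S)):
    cv2.imwrite(f"pics/{n}0.png",i["pixels"]); print(n,-np.array(i["R"]).T@i["t"])
zs={"slab_top":.05,"bottle_mid":.055,"flask_mid":.0415,"slide_box_mid":.016}
for a in "near","far":
    for b in "left","right": zs[f"corner_{a}_{b}"]=.05; zs[f"tab_{a}_{b}"]=.032
for k,z in zs.items():
    for cam,i in (("top",T),("side",S)):
        d=robot.tip_of(cam,k)
        for q in d[:1]: print(k,cam,round(q["confidence"],2),np.round(q["position"],1),np.round(world(i,*q["position"],z),4),np.round(world(i,*q["position"]),4))
E
```

```text
pics
{'t': 0.0, 'joints': array([ 9.23712138e-01,  1.81526432e-01,  1.60798060e+00, -2.20977470e-05,
        1.35380713e+00, -2.06289834e-01]), 'dq': array([-2.44251959e-04, -2.23733619e-04,  5.10137839e-05, -5.66992724e-04,
       -1.55069868e-03, -6.77806745e-04]), 'joint_efforts': array([-8.43785292e-04, -4.33885932e+01, -3.41840494e+01,  7.00506871e-02,
        3.87509074e-02, -9.02702868e-05]), 'tool_pos': array([0.24498781, 0.51961356, 0.2378316 ]), 'orientation': array([ 2.18614799e-01,  9.75810857e-01, -7.88044824e-04, -3.46408594e-04]), 'force': array([ 0.51585546,  0.43489956, -0.59779761]), 'wrist_torque': array([0.03051599, 0.03086738, 0.0022628 ]), 'grip_width': 0.08819232458423339}
top [0.42501329 0.01338673 0.97577025]
side [ 0.35649676 -0.62969823  0.75807063]
slab_top top 0.73 [208.2 240.4] [0.5603 0.0729 0.05  ] [0.5557 0.0709 0.0815]
slab_top side 0.55 [185.3 229.4] [0.5695 0.0743 0.05  ] [0.5593 0.0405 0.084 ]
bottle_mid top 0.92 [186.2 140.9] [0.5731 0.3259 0.055 ] [0.5684 0.316  0.0841]
bottle_mid side 0.55 [129.9 201.7] [0.568  0.3298 0.055 ] [0.5635 0.3093 0.0
[... 1048 characters left out ...]

corner_far_left top 0.93 [175.8 212. ] [0.6295 0.1575 0.05  ] [0.6293 0.1573 0.051 ]
corner_far_left side 0.92 [161.1 240.1] [0.6292 0.1561 0.05  ] [0.6282 0.1533 0.0525]
tab_far_left top 0.69 [179.4 194.5] [0.6168 0.2026 0.032 ] [0.6169 0.2028 0.0312]
tab_far_left side 0.45 [154.9 231.4] [0.6219 0.2114 0.032 ] [0.6206 0.2072 0.0356]
corner_far_right top 0.75 [184.5 279.6] [ 0.6355 -0.0133  0.05  ] [ 0.6351 -0.0133  0.0514]
corner_far_right side 0.97 [201.8 264.2] [ 0.6319 -0.0137  0.05  ] [ 0.6306 -0.0167  0.0534]
tab_far_right top 0.57 [192.8 301.3] [ 0.6274 -0.0713  0.032 ] [ 0.6263 -0.0709  0.0371]
tab_far_right side 0.49 [221.8 268.9] [ 0.6237 -0.0649  0.032 ] [ 0.621  -0.0705  0.0393]
```

Run:
```python
from h import *
T=robot.get_image("top")
z=T["z_map"];rr,cc=np.mgrid[0:384,0:512]
K=T["intrinsics"];R=np.array(T["R"]);t=np.array(T["t"])
P=(np.linalg.solve(K,np.stack([cc.ravel(),rr.ravel(),np.ones(cc.size)]))*z.ravel()-t[:,None]).T@R
m=((P[:,2]>.044)&(P[:,2]<.056)&(abs(P[:,0]-.558)<.13)&(abs(P[:,1]-.073)<.125)&(z.ravel()>0))
M=m.reshape(384,512).astype(np.uint8)
n,l,st,_=cv2.connectedComponentsWithStats(M); k=1+np.argmax(st[1:,4])
q=P[l.ravel()==k];print(len(q),np.median(q[:,2]))
print(cv2.minAreaRect((q[:,:2]*1000).astype(np.float32)))
big=cv2.resize(T["pixels"][130:290,110:390],None,fx=2.8,fy=2.8,interpolation=cv2.INTER_CUBIC);cv2.imwrite("pics/crop.png",big)
```

```text
4047 0.05078594667395781
((560.408935546875, 71.89864349365234), (199.91432189941406, 180.54168701171875), 89.67430114746094)
```

View pics/crop.png

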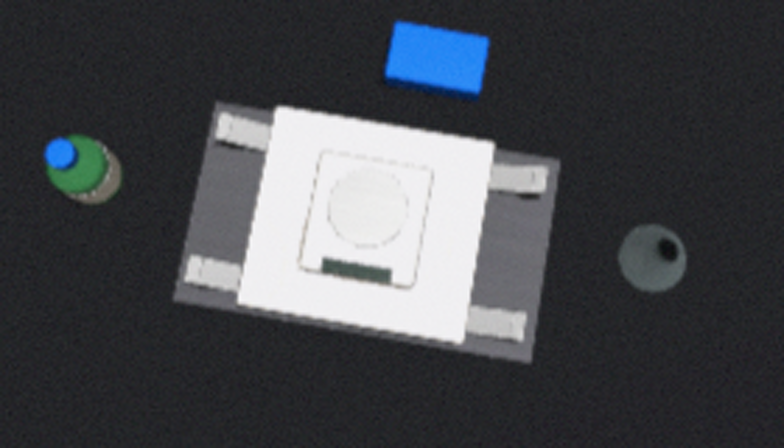

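View pics/side0.png

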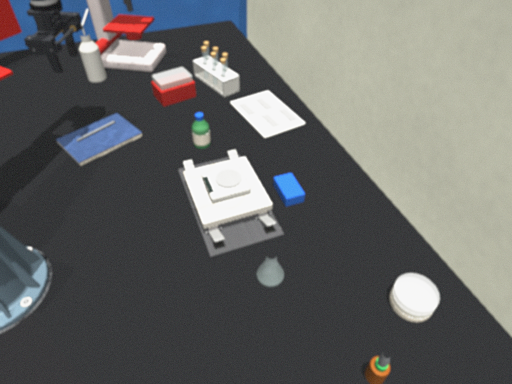

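View 1 (top crop): the slab is centred near (365,225) in the crop, with its four tongues at about (243,132), (215,273), (518,180) and (497,325). The bottle is left at (90,168), the flask right at (652,258) and the box at the top at (437,58). View 2 (side): the same layout, slab at (230,190). The slab centre comes to (0.560, 0.072) with yaw near 0.

I'll turn the jaw axis onto world x, so the gripper body clears the balance when a tongue is pressed.

Call:
jog_arm(fingers=[1,1,1,1,1,1,1,1,1,1,1], slide=[[-1,-0.6,0],[-1,-0.6,0],[-1,-0.6,0],[-1,-0.6,0],[-1,-0.6,0],[-1,-0.6,0],[-1,-0.6,0],[-1,-0.6,0],[-1,-0.6,0],[-1,-0.6,0],[-1,-0.6,0]], turn=[[0,0,0.3594],[0,0,0.3594],[0,0,0.3594],[0,0,0.3594],[0,0,0.3594],[0,0,0.3594],[0,0,0.3594],[0,0,0.3594],[0,0,0.3594],[0,0,0.3594],[0,0,0.3594]], grip_force=20)

```text
t: 2.27
tool_pos: [0.2972, 0.4425, 0.2388]
orientation: [0.706, 0.709, 0.0, -0.0]
force: [-0.5, 0.2, 0.2]
grip_width: 0.0172
```

Call:
jog_arm(fingers=[1,1,1], slide=[[-0.45,0.5,0],[-0.9,1,0],[-0.9,1,0]], turn=[[0,0,0],[0,0,0],[0,0,0]])

```text
t: 2.52
tool_pos: [0.3791, 0.3689, 0.2389]
orientation: [0.705, 0.709, 0.0, 0.001]
force: [0.1, -0.3, -0.1]
grip_width: 0.0004
```

Call:
jog_arm(fingers=[1,1,1], slide=[[-0.45,0.4,0],[-0.9,0.8,0],[-0.9,0.8,0]], turn=[[0,0,0],[0,0,0],[0,0,0]])

```text
t: 2.77
tool_pos: [0.4444, 0.2951, 0.2389]
orientation: [0.707, 0.708, 0.0, 0.001]
force: [0.0, 0.2, 0.8]
grip_width: -0.0
```

Call:
jog_arm(fingers=[1,1,1], slide=[[-0.45,0.3,0.4],[-0.9,0.58,0.8],[-0.9,0.58,0.8]], turn=[[0,0,0],[0,0,0],[0,0,0]])

```text
t: 3.02
tool_pos: [0.4881, 0.2244, 0.1726]
orientation: [0.706, 0.708, -0.001, -0.0]
force: [0.4, -0.1, -0.8]
grip_width: 0.0003
```

Call:
jog_arm(fingers=[1,1,1,1], slide=[[-0.45,0,0.5],[-0.88,0,1.0],[-0.88,0,1.0],[-0.88,0,1.0]], turn=[[0,0,0],[0,0,0],[0,0,0],[0,0,0]])

```text
t: 3.35
tool_pos: [0.4845, 0.1538, 0.0905]
orientation: [0.707, 0.707, -0.003, -0.003]
force: [0.0, 0.3, 0.4]
grip_width: 0.0003
```

Call:
jog_arm(fingers=[1,1,1,1,1,1,1,1], slide=[[0,0.03,0.25],[0,0.03,0.4],[0,0.03,0.45],[0,0.03,0.47],[0,0.03,0.48],[0,0.03,0.49],[0,0.03,0.5],[0,0.03,0.51]], turn=[[0,0,0],[0,0,0],[0,0,0],[0,0,0],[0,0,0],[0,0,0],[0,0,0],[0,0,0]])

```text
t: 4.02
tool_pos: [0.4907, 0.1565, 0.0546]
orientation: [0.707, 0.708, 0.0, 0.0]
force: [-0.0, 0.1, -0.2]
grip_width: 0.0005
```

Call:
jog_arm(fingers=[1,1,1,1,1,1,1], slide=[[0,0,0.0125],[0,0,0.025],[0,0,0.0375],[0,0,0.05],[0,0,0.0625],[0,0,0.0625],[0,0,0.0625]], turn=[[0,0,0],[0,0,0],[0,0,0],[0,0,0],[0,0,0],[0,0,0],[0,0,0]])

```text
t: 4.6
tool_pos: [0.4903, 0.1563, 0.0503]
orientation: [0.707, 0.708, -0.0, -0.0]
force: [-6.4, -1.0, 16.5]
grip_width: 0.0005
```

NL is rigid: 16 N with under 1 mm of give. Next is near right.

Call:
jog_arm(fingers=[1,1,1,1], slide=[[0,0,-0.4],[0,-0.02,-0.7],[-0.4,-0.02,-0.7],[-0.8,-0.02,-0.7]], turn=[[0,0,0],[0,0,0],[0,0,0],[0,0,0]])

```text
t: 4.93
tool_pos: [0.49, 0.0926, 0.1069]
orientation: [0.705, 0.709, 0.001, 0.002]
force: [0.5, -0.5, -0.9]
grip_width: 0.0006
```

Call:
jog_arm(fingers=[1,1,1,1,1], slide=[[-0.4,0,0],[-0.8,0,0],[-0.8,0,0],[-0.8,0,0],[-0.8,0,0]], turn=[[0,0,0],[0,0,0],[0,0,0],[0,0,0],[0,0,0]])

```text
t: 5.35
tool_pos: [0.4887, 0.0285, 0.1048]
orientation: [0.707, 0.707, 0.0, -0.0]
force: [0.2, -0.0, 0.5]
grip_width: 0.0003
```

Call:
jog_arm(fingers=[1,1,1,1,1,1,1,1,1,1,1,1], slide=[[-0.3,0,0],[-0.5,0,0.1],[-0.5,0,0.4],[-0.5,0,0.55],[-0.5,0,0.62],[-0.5,0,0.64],[-0.5,0,0.66],[-0.5,0,0.675],[-0.5,0,0.69],[-0.5,0,0.7],[-0.5,0,0.7],[-0.5,0,0.7]], turn=[[0,0,0],[0,0,0],[0,0,0],[0,0,0],[0,0,0],[0,0,0],[0,0,0],[0,0,0],[0,0,0],[0,0,0],[0,0,0],[0,0,0]])

```text
t: 6.35
tool_pos: [0.4896, -0.0115, 0.0503]
orientation: [0.707, 0.708, 0.001, 0.001]
force: [-2.0, 1.5, 8.3]
grip_width: 0.0006
```

NR is also rigid, at 8 N and no sinking. Next is far right.

Call:
jog_arm(fingers=[1,1,1,1], slide=[[0,0,-0.4],[0,0,-0.7],[0,0.4,-0.7],[0,0.8,-0.7]], turn=[[0,0,0],[0,0,0],[0,0,0],[0,0,0]])

```text
t: 6.68
tool_pos: [0.5547, -0.0118, 0.1083]
orientation: [0.707, 0.707, 0.001, 0.002]
force: [0.4, -0.9, 0.5]
grip_width: 0.0004
```

Call:
jog_arm(fingers=[1,1,1,1,1], slide=[[0,0.4,0],[0,0.8,0],[0,0.98,0],[0,0.98,0],[0,0.98,0]], turn=[[0,0,0],[0,0,0],[0,0,0],[0,0,0],[0,0,0]])

```text
t: 7.1
tool_pos: [0.6312, -0.0115, 0.1048]
orientation: [0.707, 0.708, -0.0, -0.0]
force: [-0.7, 0.5, -0.3]
grip_width: 0.0005
```

Call:
jog_arm(fingers=[1,1,1,1,1,1,1,1,1,1,1], slide=[[0,0,0.2],[0,0,0.4],[0,0,0.55],[0,0,0.62],[0,0,0.64],[0,0,0.66],[0,0,0.675],[0,0,0.69],[0,0,0.7],[0,0,0.7],[0,0,0.7]], turn=[[0,0,0],[0,0,0],[0,0,0],[0,0,0],[0,0,0],[0,0,0],[0,0,0],[0,0,0],[0,0,0],[0,0,0],[0,0,0]])

```text
t: 8.02
tool_pos: [0.6318, -0.0118, 0.0497]
orientation: [0.707, 0.707, 0.0, 0.001]
force: [0.3, 0.0, 2.5]
grip_width: 0.0002
```

Call:
jog_arm(fingers=[1,1,1,1], slide=[[0,0,0.007],[0,0,0.015],[0,0,0.015],[0,0,0.015]], turn=[[0,0,0],[0,0,0],[0,0,0],[0,0,0]])

```text
t: 8.35
tool_pos: [0.632, -0.0119, 0.0483]
orientation: [0.707, 0.707, 0.0, 0.001]
force: [2.5, -1.8, 4.2]
grip_width: 0.0002
```

This one gives, so I'll press it further.

Call:
jog_arm(fingers=[1,1,1,1,1,1], slide=[[0,0,0.01],[0,0,0.02],[0,0,0.025],[0,0,0.03],[0,0,0.03],[0,0,0.03]], turn=[[0,0,0],[0,0,0],[0,0,0],[0,0,0],[0,0,0],[0,0,0]])

```text
t: 8.85
tool_pos: [0.6322, -0.0121, 0.047]
orientation: [0.707, 0.707, 0.0, 0.001]
force: [-2.0, -1.9, 12.9]
grip_width: 0.0005
```

FR is the rocking corner: it sank 3.3 mm to a stop at 13 N. I'll lift and check where its tongue is.

Call:
jog_arm(fingers=[1,1,1,1,1], slide=[[0,0,-0.3],[0,0,-0.7],[0,0.5,-0.9],[0,0.9,-0.9],[0,0.9,-0.9]], turn=[[0,0,0],[0,0,0],[0,0,0],[0,0,0],[0,0,0]])

```text
t: 9.27
tool_pos: [0.7075, -0.0116, 0.1179]
orientation: [0.707, 0.707, 0.001, 0.002]
force: [-1.0, -0.5, -0.0]
grip_width: 0.0005
```

Run:
```python
from h import *
print(robot.state()["tool_pos"])
T=robot.get_image("top");S=robot.get_image("side")
for cam,i in (("top",T),("side",S)):
    for k in("tab_far_right","shim_far_right"):
      for q in robot.tip_of(cam,k)[:2]: print(k,cam,q["confidence"],q["position"],world(i,*q["position"]))
    z=i["z_map"];rr,cc=np.mgrid[0:384,0:512];R=np.array(i["R"])
    P=(np.linalg.solve(i["intrinsics"],np.stack([cc.ravel(),rr.ravel(),np.ones(cc.size)]))*z.ravel()-np.array(i["t"])[:,None]).T@R
    for X in (.5,.62):
      m=(z.ravel()>0)&(P[:,2]>.013)&(P[:,2]<.045)&(abs(P[:,0]-X)<.04)&(P[:,1]<-.034)&(P[:,1]>-.1)
      q=P[m];print(cam,X,len(q),np.percentile(q,[5,50,95],axis=0).round(4).tolist())
cv2.imwrite("pics/s1.png",np.hstack([cv2.resize(T["pixels"][140:270,170:340],None,fx=2.3,fy=2.3),cv2.resize(S["pixels"][130:260,160:330],None,fx=2.3,fy=2.3)]))
```

```text
[ 0.70749892 -0.01163757  0.11794781]Traceback (most recent call last):
  File "<stdin>", line 6, in <module>
ValueError: it knows: bottle_mid, corner_far_left, corner_far_right, corner_near_left, corner_near_right, flask_mid, slab_top, slide_box_mid, tab_far_left, tab_far_right, tab_near_left, tab_near_right
```

Run:
```python
from h import *
T=robot.get_image("top");S=robot.get_image("side")
for cam,i in (("top",T),("side",S)):
    for q in robot.tip_of(cam,"tab_far_right")[:2]: print(cam,q["confidence"],q["position"],world(i,*q["position"]))
    z=i["z_map"];rr,cc=np.mgrid[0:384,0:512];R=np.array(i["R"])
    P=(np.linalg.solve(i["intrinsics"],np.stack([cc.ravel(),rr.ravel(),np.ones(cc.size)]))*z.ravel()-np.array(i["t"])[:,None]).T@R
    for X in (.5,.62):
      m=(z.ravel()>0)&(P[:,2]>.013)&(P[:,2]<.045)&(abs(P[:,0]-X)<.04)&(P[:,1]<-.034)&(P[:,1]>-.1)
      q=P[m];print(cam,X,len(q),np.percentile(q,[5,50,95],axis=0).round(4).tolist())
cv2.imwrite("pics/s1.png",np.hstack([cv2.resize(T["pixels"][140:270,170:340],None,fx=2.3,fy=2.3),cv2.resize(S["pixels"][130:260,160:330],None,fx=2.3,fy=2.3)]))
print(robot.state())
```

```text
top 0.5 44 [[0.4821, -0.0786, 0.0342], [0.4923, -0.0738, 0.0381], [0.5037, -0.0689, 0.0411]]Traceback (most recent call last):
  File "<stdin>", line 9, in <module>
    return _quantile_unchecked(
        a, q, axis, out, overwrite_input, method, keepdims, weights)
    return _ureduce(a,
                    func=_quantile_ureduce_func,
    ...<5 lines>...
                    overwrite_input=overwrite_input,
                    method=method)
    r = func(a, **kwargs)
    result = _quantile(arr,
                       quantiles=q,
    ...<2 lines>...
                       out=out,
                       weights=wgt)
    slices_having_nans = np.isnan(arr[-1, ...])
                                  ~~~^^^^^^^^^
IndexError: index -1 is out of bounds for axis 0 with size 0
```

Run:
```python
from h import *
i=robot.get_image("side")
for q in robot.tip_of("side","tab_far_right")[:2]: print(q["confidence"],q["position"],world(i,*q["position"]))
z=i["z_map"];rr,cc=np.mgrid[0:384,0:512];R=np.array(i["R"])
P=(np.linalg.solve(i["intrinsics"],np.stack([cc.ravel(),rr.ravel(),np.ones(cc.size)]))*z.ravel()-np.array(i["t"])[:,None]).T@R
for X in (.5,.62):
  m=(z.ravel()>0)&(P[:,2]>.02)&(P[:,2]<.045)&(abs(P[:,0]-X)<.04)&(P[:,1]<-.034)&(P[:,1]>-.1)
  q=P[m];print(X,len(q),np.percentile(q,[5,50,95],axis=0).round(4).tolist() if len(q) else 0)
cv2.imwrite("pics/s1.png",cv2.resize(i["pixels"][130:280,160:330],None,fx=3.5,fy=3.5))
```

```text
0.68 [185.0, 226.0] [0.55206774 0.04573067 0.08284932]
0.61 [221.3, 269.4] [ 0.62482639 -0.06515017  0.03367978]
0.5 96 [[0.4808, -0.0789, 0.0218], [0.4915, -0.0604, 0.032], [0.5028, -0.0391, 0.0421]]
0.62 85 [[0.6123, -0.0787, 0.0214], [0.6238, -0.0613, 0.0332], [0.6341, -0.0399, 0.0426]]
```

View pics/s1.png

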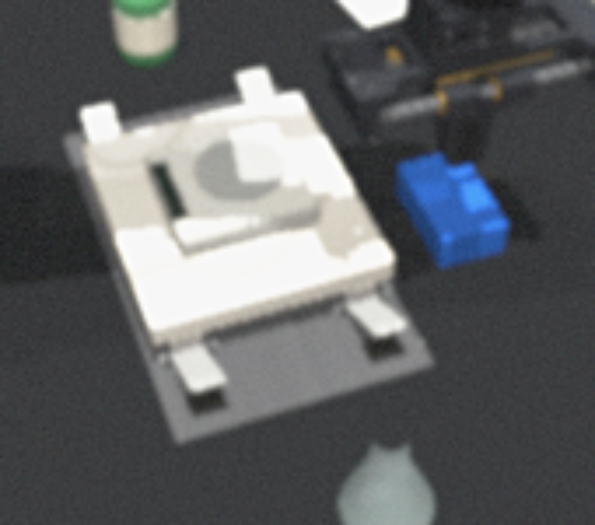

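View 3 (side crop): the far-right tongue is at (375,315), still sloping up, and the slab and bystanders are in place. The tongue centre is at x≈0.6235, so I'll press at y≈-0.068.

Call:
jog_arm(fingers=[1,1,1,1,1,1], slide=[[-0.3,-0.4,0],[-0.7,-0.8,0],[-0.7,-1,0],[-0.7,-1,0.4],[-0.7,-1,0.6],[-0.7,-1,0.6]], turn=[[0,0,0],[0,0,0],[0,0,0],[0,0,0],[0,0,0],[0,0,0]])

```text
t: 10.17
tool_pos: [0.6198, -0.0671, 0.0658]
orientation: [0.707, 0.707, -0.002, -0.003]
force: [-0.4, -0.0, -0.1]
grip_width: 0.0003
```

Call:
jog_arm(fingers=[1,1,1,1,1,1,1], slide=[[0,0,0.2],[0,0,0.35],[0,0,0.4],[0,0,0.43],[0,0,0.46],[0,0,0.48],[0,0,0.5]], turn=[[0,0,0],[0,0,0],[0,0,0],[0,0,0],[0,0,0],[0,0,0],[0,0,0]])

```text
t: 10.75
tool_pos: [0.6239, -0.0678, 0.0301]
orientation: [0.707, 0.707, 0.0, 0.001]
force: [-0.3, -1.0, 3.1]
grip_width: 0.0001
```

Call:
jog_arm(fingers=[1,1,1,1,1,1,1,1], slide=[[0,0,0.025],[0,0,0.05],[0,0,0.075],[0,0,0.1],[0,0,0.125],[0,0,0.15],[0,0,0.175],[0,0,0.2]], turn=[[0,0,0],[0,0,0],[0,0,0],[0,0,0],[0,0,0],[0,0,0],[0,0,0],[0,0,0]])

```text
t: 11.42
tool_pos: [0.6233, -0.0677, 0.0131]
orientation: [0.707, 0.707, -0.0, 0.0]
force: [0.5, -1.6, 2.2]
grip_width: 0.0003
```

Call:
jog_arm(fingers=[1,1,1,1,1,1,1], slide=[[0,0,0.01],[0,0,0.02],[0,0,0.03],[0,0,0.035],[0,0,0.035],[0,0,0.035],[0,0,0.035]], turn=[[0,0,0],[0,0,0],[0,0,0],[0,0,0],[0,0,0],[0,0,0],[0,0,0]])

```text
t: 12.0
tool_pos: [0.6235, -0.0677, 0.0117]
orientation: [0.707, 0.707, -0.0, 0.0]
force: [-3.3, -1.6, 11.6]
grip_width: 0.0007
```

It is on its stop at 11.6 N. I'll let go and retreat.

Call:
jog_arm(fingers=[1,1,1,1,1], slide=[[0,0,-0.2],[0,0,-0.6],[0,0,-1],[0,0,-1],[0,0,-1]], turn=[[0,0,0],[0,0,0],[0,0,0],[0,0,0],[0,0,0]])

```text
t: 12.42
tool_pos: [0.6244, -0.0675, 0.0923]
orientation: [0.707, 0.707, 0.001, 0.001]
force: [0.2, -0.0, 0.3]
grip_width: 0.0006
```

Call:
jog_arm(fingers=[1,1,1,1], slide=[[0,0,-0.5],[-0.4,0,-1],[-0.8,0,-1],[-1,0,-1]], turn=[[0,0,0],[0,0,0],[0,0,0],[0,0,0]])

```text
t: 12.75
tool_pos: [0.6244, -0.1509, 0.1725]
orientation: [0.707, 0.707, 0.0, 0.002]
force: [0.2, -0.9, -0.7]
grip_width: 0.0004
```

Call:
jog_arm(fingers=[1,1,1,1,1], slide=[[-0.5,-0.5,0],[-1,-1,0],[-1,-1,0],[-1,-1,0],[-1,-1,0]], turn=[[0,0,0],[0,0,0],[0,0,0],[0,0,0],[0,0,0]])

```text
t: 13.17
tool_pos: [0.5415, -0.2278, 0.1681]
orientation: [0.708, 0.706, -0.0, -0.002]
force: [0.7, -0.1, 0.4]
grip_width: 0.0006
```

Call:
jog_arm(fingers=[1,1,1,1,1], slide=[[-0.5,-0.5,0],[-1,-1,0],[-1,-1,0],[-1,-1,0],[-1,-1,0]], turn=[[0,0,0],[0,0,0],[0,0,0],[0,0,0],[0,0,0]])

```text
t: 13.58
tool_pos: [0.4633, -0.3073, 0.1693]
orientation: [0.707, 0.707, 0.0, -0.001]
force: [1.1, -0.2, 0.4]
grip_width: 0.0006
```

Run:
```python
from h import *
ims={c:robot.get_image(c) for c in("top","side")}
for c,i in ims.items():
  z=i["z_map"];rr,cc=np.mgrid[0:384,0:512];R=np.array(i["R"])
  P=(np.linalg.solve(i["intrinsics"],np.stack([cc.ravel(),rr.ravel(),np.ones(cc.size)]))*z.ravel()-np.array(i["t"])[:,None]).T@R
  for X in (.492,.6235):
   for y in (-.065,.209):
    m=(z.ravel()>0)&(abs(P[:,0]-X)<.009)&(abs(P[:,1]-y)<.006)
    print(c,X,y,m.sum(),np.median(P[m,2]).round(4) if m.any() else 0)
  m=(z.ravel()>0)&(abs(P[:,0]-.56)<.085)&(abs(P[:,1]-.072)<.095)&((abs(P[:,0]-.56)>.058)|(abs(P[:,1]-.072)>.06))&(abs(P[:,2]-.05)<.008)
  if m.any(): print(c,"plane",np.linalg.lstsq(np.c_[P[m,0]-.56,P[m,1]-.072,np.ones(m.sum())],P[m,2],rcond=None)[0].round(4))
  m=((P[:,2]>.044)&(P[:,2]<.056)&(abs(P[:,0]-.558)<.13)&(abs(P[:,1]-.073)<.125)&(z.ravel()>0))
  n,l,st,_=cv2.connectedComponentsWithStats(m.reshape(384,512).astype(np.uint8));k=1+np.argmax(st[1:,4])
  print(cv2.minAreaRect((P[l.ravel()==k,:2]*1000).astype(np.float32)))
  for n in("bottle_mid","flask_mid","slide_box_mid"):
    for q in robot.tip_of(c,n)[:1]: print(n,c,np.round(q["position"],1))
cv2.imwrite("pics/end.png",cv2.resize(ims["side"]["pixels"][110:290,150:330],None,fx=3,fy=3))
print(robot.state()["t"],robot.state()["tool_pos"],robot.state()["force"])
```

```text
top 0.492 -0.065 38 0.032
top 0.492 0.209 38 0.034
top 0.6235 -0.065 35 0.0118
top 0.6235 0.209 43 0.0338
top plane [0.0002 0.0001 0.0509]
((560.2673950195312, 72.23719787597656), (200.57962036132812, 180.20932006835938), 89.7083969116211)
bottle_mid top [187.4 142.6]
flask_mid top [224.1 344.7]
slide_box_mid top [151.6 268.1]
side 0.492 -0.065 0 0
side 0.492 0.209 0 0
side 0.6235 -0.065 18 0.0131
side 0.6235 0.209 0 0
side plane [0.0005 0.0028 0.0526]
((478.8330383300781, 3.870340347290039), (65.81342315673828, 20.952463150024414), 89.44326782226562)
flask_mid side [266.3 271. ]
13.9833 [ 0.46408921 -0.30696932  0.1704161 ] [-0.47509252 -0.28995388 -0.03085479]
```

View pics/end.png

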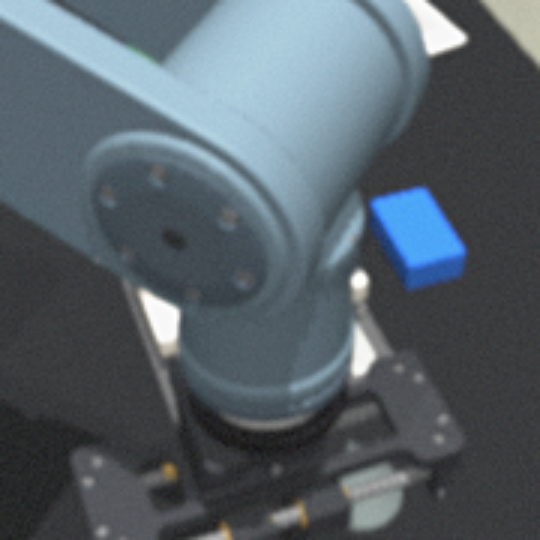

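View 4 (side crop): the arm hides most of the slab, while the box at (418,238) and the flask at (375,500) are undisturbed. The top camera's depth shows the far-right tongue flat at 11.8 mm and the other three at 32–34 mm. The slab is level and unmoved, so I'll hand in.

```bash
python3 -c "
from plant import robot
print(robot.sign_off())"
```

```text
the job is handed in; nothing more can be done
None
```

The far-right corner was the one that rocked. I pressed its shim tongue flat, let go and handed the job in at about 14 s; no verdict is reported.

**Corners pressed:**

| Corner | Result |
|---|---|
| Near left | rigid, 16 N |
| Near right | rigid, 8 N |
| Far right | sank about 3.3 mm to a hard stop, 13 N |
| Far left | not pressed, because the rocking corner was already found |

**Shim:** the far-right tongue went down under about 3 N and met its stop at 11.6 N.

**Last checks (top camera):**
- **Tongues:** the far-right tongue point is at 11.8 mm, so it stayed flat. The other three are at 32–34 mm, still up.
- **Slab:** it is level within 0.001 rad, with its centre within 0.5 mm of the start.
- **Bystanders:** the bottle, flask and box detections are within about 3 pixels of where they were, within the detector's scatter.
- **Arm:** it stands clear, with no contact force.

**Weaker or conflicting checks:** the arm blocked most of the side camera's final view. Its slab outline was therefore meaningless, and its plane fit (0.003 rad tilt) rests on partial data. It did see the flat tongue, at 13 mm.

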